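# Hand over the cutter handle first

### The arm

A 6-joint arm with a two-finger parallel gripper is mounted at the origin on a cart in front of the work surface, level with it; the furniture and walls round the work are solid. World frame = base frame: x ahead of the robot, y to its left, z up, the work surface at z = 0. Lengths are in m, angles in rad, forces in N, time in s.
With the tool pointing down it reaches from about 0.375 to 0.975 m from the base axis. Payload 3.8 kg.
Tool frame: the origin (TCP) lies midway between the tips of the shut fingers; the grasp point (between the pads) lies 19 mm behind it; z points along the fingers, y is the line along which they close (so a half turn about z gives the same grasp; the last joint's range is limited). The gripper opens to 88 mm and grips with 3 to 60 N. Pads are 18 mm wide; open, the fingers measure 123 mm over their backs; the gripper's body (75 mm by 187 mm) begins 45 mm behind the grasp point.
Start: joints at [-1.363, 0.264, 1.604, -0, 1.274, -0.037], TCP at [0.164, -0.655, 0.239] pointing down, gripper open.
Joint ranges: [-2.63, 2.63], [-0.94, 2.18], [0.31, 2.57], [-1.31, 4.45], [0, 2.66], [-2.55, 2.55]. Speed limits (rad/s): [2.57, 2.57, 3.14, 3.14, 3.14, 3.14].

### API

Orientations are given as a rotation vector (axis times angle).
In Python, from cell import manip, jaws, capture gives the robot as it stands (manip), with the cameras as plain functions and the gripper (jaws). Calls block until the motion is done:
- manip.move_pose(position, orientation): joint-space move of the TCP to a pose.
- manip.move_linear(position, rate=0.15, rot=None): straight line of the TCP; rot=None keeps the orientation; rate is the mean speed in m/s.
- manip.set_joints(angles): joint-space move.
- jaws.set_gripper(opening, force=None): finger opening in m; force is the grip in N (None keeps the last); returns when the fingers have stopped.
- manip.dwell(seconds).
- manip.inverse_kinematics(position, orientation): joint angles nearest the present ones, or None.
- manip.state(): the state.
- capture(name): name is "side" or "top"; returns a dict with "image" (400x640x3 uint8, blue, green, red), "z_map" (400x640 float32, m along the optical axis (not along the pixel's ray), 0 where there is no reading), "intrinsics" (3x3 intrinsics, pixels), "position" and "orientation" of the camera in the world. Camera axes: x right, y down, z forward; pixel columns grow to the right and rows downward; lengths in m; the calibration is good to about 2 mm. A picture is of the moment at which its call begins.
A pose or a line that the arm cannot do raises manip.IKError and nothing moves.
- manip.close_job(): hands the job in; it is judged then, once.
The state is a dict: "clock": time; "joint_pos": joint angles; "joint_velocities": joint speeds; "tau": joint torques, N m; "tool_pos": TCP position; "tcp_rot": TCP orientation; "contact_force": force on the tool from outside, world axes, zero at the start; "moment": the same for the moment, N m; "gripper_width": finger opening in m; "grasp_force": force on a finger pad.
Only numpy, scipy, OpenCV 4.12 (cv2) and the standard library are available. Lean on these libraries where they do the work, as an engineer would, in place of code of your own. Each camera call takes 0.05 s, during which the arm holds its last target. There are 200 camera calls.

### The job

Hand the yellow box cutter over safely, handle first: pick it up, turn it end for end and set it down gently, not dropped, slider side up, lengthwise down the middle of the grey handover tray, so that its handle end (the end with the black plug) points to the tray's open end and its blade end to the high closed end. The whole cutter should lie inside the tray; leave the marker and the drill bit that lie on either side of the cutter where they are.

Things in the scene. Friction and masses are not known exactly. Their poses are not given: they have to be found in the camera images.
- cutter: yellow snap-blade box cutter, loose, lying flat, black slider up: 24 mm wide (x), 150 mm long (y -78 to +72), 12 mm high (slider 13), 0.05 to 0.1 kg, blade retracted and fixed. Origin: centre of underside; +y to the blade end (open tip), -y to the handle end (black plug), z up. Grip its middle across the width with 25 N. At first the blade end points roughly to the robot's left.
- cutter_end (a point): centre of the cutter's handle end (black plug), at x 0, y -78 mm, z 6 mm in the cutter's frame
- tray: grey tray with black rubber floor, fixed to the table; inside 120 mm wide (x), 200 mm long (y), floor 5 mm above the table. Rims 3 mm thick, 17.5 mm high along both long sides, 31.5 mm high at the closed end (-y), none at the open end (+y), which points roughly to the robot's left. Origin: on the table under the middle of the inside; z up.
- marker: white marker pen with a red cap, 17 x 135 x 16 mm, loose, lying on the far side of the cutter; origin: centre of its underside, y along its length. Leave it.
- drill_bit: grey steel drill bit, 11 x 178 x 10 mm, loose, lying on the robot's side of the cutter; origin: centre of its underside, y along its length. Leave it.

How it is judged:
On the way:
1. the cutter has been picked up (its underside middle over 30 mm above the table, held by the fingers) (height (world z) of cutter above 0.03 m and contact force between the fingers and cutter above 0.5 N), for 0.1 s.
At the end, for the whole second after the job is handed in: The cutter lies at rest, slider up, flat on the tray's floor, its middle within 30 mm of the tray's middle both ways, along the tray within 15 degrees, handle end towards the open end (x of cutter in the frame of tray between -0.03 and 0.03 m and y of cutter in the frame of tray between -0.03 and 0.03 m and z of cutter in the frame of tray between 0.002 and 0.009 m and angle between the y axis of cutter and the y axis of tray, either way round below 0.26 rad and y of cutter_end in the frame of tray above 0.04 m and angle between cutter's own z axis and vertical below 0.15 rad and linear speed of cutter below 0.02 m/s); the robot touches nothing.
It fails at once if the cutter is dropped into the tray (falls free at over 0.7 m/s, about 25 mm) (horizontal distance between cutter and tray below 0.12 m and linear speed of cutter above 0.7 m/s and contact force between the fingers and cutter below 0.05 N).
It fails at once if the marker is moved by more than 20 mm (distance of marker from where it was at the start of the episode above 0.02 m).
It fails at once if the drill bit is moved by more than 20 mm (distance of drill_bit from where it was at the start of the episode above 0.02 m).
It also fails if it takes over 34 s, if anything falls off the work surface, if the arm or the gripper's body presses on something with over 40 N, if the wrist force passes 120 N, or if a joint passes its speed limit or range.

## Working session

There is one attempt and no reset: what is moved stays moved. The work goes in short steps, each a Python script; the robot and the scene stay as the last script left them, time stands still between calls to the robot, and variables do not carry over. Pictures are saved under pics/ and viewed, at most 10 in all, crops included, and the job is handed in when it is done.

```bash
ls; mkdir -p pics
python3 - <<'E'
from cell import manip, jaws, capture
import cv2,numpy as np
for n in("top","side"):
    c=capture(n); cv2.imwrite(f"pics/{n}0.png",c["image"]); np.savez(f"{n}0.npz",**c)
    print(n,c["intrinsics"].tolist(),c["position"],c["orientation"])
s=manip.state();print(s["clock"],s["tool_pos"],s["tcp_rot"])
E
```

```text
cell.py
pics
top [[488.3242208289134, 0.0, 322.8200843147758], [0.0, 488.3242208289134, 194.7499237787883], [0.0, 0.0, 1.0]] [ 0.34529206 -0.08408394  1.05549523] [-2.09880344  2.13560636 -0.16738253]
side [[506.6508440164368, 0.0, 315.1988780843772], [0.0, 506.6508440164368, 207.28530481598852], [0.0, 0.0, 1.0]] [ 0.72810656 -0.80912635  0.74788398] [-2.28451266 -0.36019687  0.13049371]
0.1 [ 0.16346905 -0.65424192  0.23750912] [-3.11609544e+00 -3.83336691e-01  2.72319114e-04]
```

View pics/top0.png

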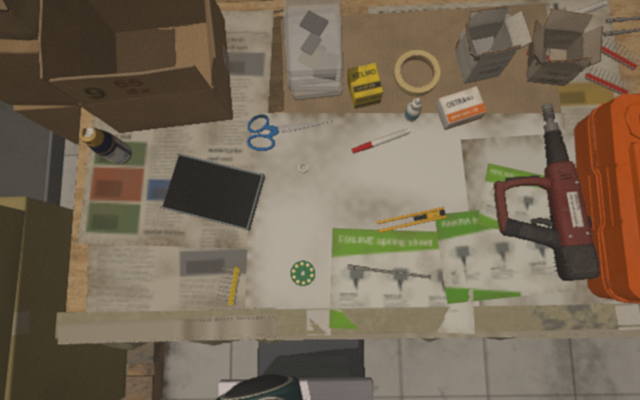

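View pics/side0.png

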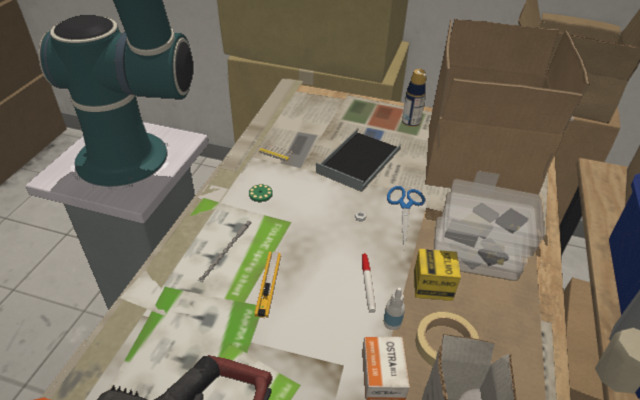

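The top view shows the cutter at about (412,219), with its tip on the left. The tray is at (214,190) with its open end on the left, the marker at (381,142) and the drill bit at (390,271). The side view shows the cutter at (269,284) and the tray at (358,158), with no other objects touching them.

```bash
cat > h.py <<'E'
import numpy as np,cv2
from scipy.spatial.transform import Rotation as R
def load(n): return dict(np.load(n))
def ray(c,uv):
    uv=np.atleast_2d(uv).astype(float); d=np.c_[uv,np.ones(len(uv))]@np.linalg.inv(c["intrinsics"]).T
    return d@R.from_rotvec(c["orientation"]).as_matrix().T
def plane(c,uv,z): d=ray(c,uv); return c["position"]+d*((z-c["position"][2])/d[:,2])[:,None]
def proj(c,P):
    p=(np.atleast_2d(P)-c["position"])@R.from_rotvec(c["orientation"]).as_matrix()
    q=p@c["intrinsics"].T; return q[:,:2]/q[:,2:]
def depth(c,uv):
    uv=np.atleast_2d(uv); z=c["z_map"][uv[:,1].astype(int),uv[:,0].astype(int)]
    return c["position"]+ray(c,uv)*z[:,None]
def tri(c1,u1,c2,u2):
    a,b=ray(c1,u1)[0],ray(c2,u2)[0]; s=np.linalg.lstsq(np.c_[a,-b],c2["position"]-c1["position"],rcond=None)[0]
    p,q=c1["position"]+s[0]*a,c2["position"]+s[1]*b; return (p+q)/2,np.linalg.norm(p-q)
def big(m): # largest blob
    n,l,s,_=cv2.connectedComponentsWithStats(m.astype(np.uint8)*255); return l==1+np.argmax(s[1:,4])
E
python3 - <<'E'
from h import *
roi={"top":dict(cut=(365,200,460,240),tray=(150,140,280,240)),"side":dict(cut=(240,235,300,330),tray=(305,120,410,195))}
for n in roi:
    c=load(n+"0.npz"); im=c["image"]; hsv=cv2.cvtColor(im,cv2.COLOR_BGR2HSV)
    for k,(a,b,d,e) in roi[n].items():
        w=np.zeros(im.shape[:2],bool); w[b:e,a:d]=1
        m=w&((hsv[...,0]>12)&(hsv[...,0]<32)&(hsv[...,1]>130)&(hsv[...,2]>90) if k=="cut" else (hsv[...,2]<75))
        if k=="cut": m=cv2.morphologyEx(m.astype(np.uint8),cv2.MORPH_CLOSE,np.ones((7,7)))>0
        m=big(m); uv=np.argwhere(m)[:,::-1]
        box=cv2.boxPoints(cv2.minAreaRect(uv.astype(np.float32)))
        P=plane(c,box,.012 if k=="cut" else .005); D=depth(c,uv)
        print(n,k,m.sum(),"box",box.round(1).tolist(),"\n",P.round(4).tolist(),"edges",np.linalg.norm(P-np.roll(P,1,0),axis=1).round(3),"mid",P.mean(0).round(4),"depth z med",np.median(D[:,2]).round(4),"mean",D.mean(0).round(4))
        crop=im[b-8:e+8,a-8:d+8].copy(); cs,_=cv2.findContours(m[b-8:e+8,a-8:d+8].astype(np.uint8),0,1)
        big2=cv2.resize(crop,None,fx=4,fy=4,interpolation=2); cv2.drawContours(big2,[q*4 for q in cs],-1,(255,0,255),1)
        cv2.imwrite(f"pics/{n}_{k}.png",big2)
t=[cv2.imread(f"pics/{n}_{k}.png") for n,k in(("top","cut"),("top","tray"),("side","cut"),("side","tray"))]
H=np.zeros((1000,1100,3),np.uint8)
for i,(x,y) in zip(t,((0,0),(444,0),(0,480),(444,480))): H[y:y+i.shape[0],x:x+i.shape[1]]=i[:1000-y,:1100-x]
cv2.imwrite("pics/m1.png",cv2.resize(H,(660,600)))
E
```

```text
top cut 743 box [[375.79998779296875, 221.39999389648438], [444.0, 206.10000610351562], [446.5, 217.39999389648438], [378.3999938964844, 232.6999969482422]] 
 [[0.4748, -0.1754, 0.012], [0.5052, -0.3227, 0.012], [0.4806, -0.3267, 0.012], [0.4504, -0.1799, 0.012]] edges [0.025 0.15  0.025 0.15 ] mid [ 0.4777 -0.2512  0.012 ] depth z med 0.0096 mean [ 0.4773 -0.2498  0.016 ]
top tray 4632 box [[161.5, 205.8000030517578], [175.0, 153.39999389648438], [260.70001220703125, 175.39999389648438], [247.1999969482422, 227.89999389648438]] 
 [[0.5186, 0.2923, 0.005], [0.6369, 0.2671, 0.005], [0.5825, 0.0744, 0.005], [0.4666, 0.1028, 0.005]] edges [0.196 0.121 0.2   0.119] mid [0.5511 0.1842 0.005 ] depth z med 0.006 mean [0.5488 0.1811 0.0093]
side cut 846 box [[253.60000610351562, 315.70001220703125], [267.5, 250.5], [280.79998779296875, 253.39999389648438], [266.79998779296875, 318.5]] 
 [[0.4833, -0.3352, 0.012], [0.4502, -0.1838, 0.012], [0.4775, -0.1826, 0.012], [0.5074, -0.3335, 0.012]] edges [0.024 0.155 0.027 0.154] mid [ 0.4796 -0.2588  0.012 ] depth z med 0.0095 mean [ 0.4806 -0.2628  0.0116]
side tray 1955 box [[322.0, 163.10000610351562], [363.70001220703125, 117.4000015258789], [396.0, 146.89999389648438], [354.29998779296875, 192.60000610351562]] 
 [[0.4673, 0.1304, 0.005], [0.5156, 0.3625, 0.005], [0.6246, 0.2553, 0.005], [0.568, 0.0494, 0.005]] edges [0.129 0.237 0.153 0.214] mid [0.5439 0.1994 0.005 ] depth z med 0.0048 mean [0.547  0.1852 0.008 ]
```

View pics/m1.png

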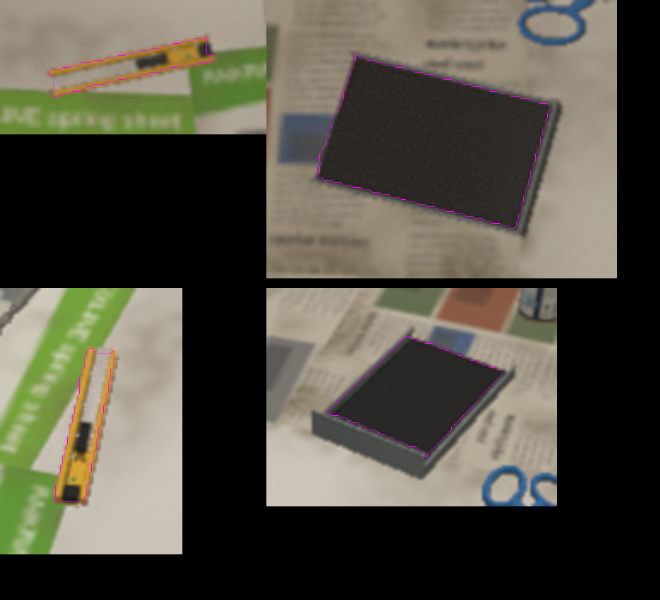

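The masks fit. The black plug is at the right end (about (443,213) in top) and the blade tip is at the left (about (378,226)). The tray's high wall is on the right. Next I'll triangulate heights from the two views.

Run:
```python
from h import *
T,S=load("top0.npz"),load("side0.npz")
def quad(im,r):
    a,b,d,e=r; hsv=cv2.cvtColor(im,cv2.COLOR_BGR2HSV); w=np.zeros(im.shape[:2],bool); w[b:e,a:d]=1
    m=big(w&(hsv[...,2]<75)).astype(np.uint8); h=cv2.convexHull(cv2.findContours(m,0,1)[0][0])
    return cv2.approxPolyN(h,4).reshape(-1,2).astype(float)
qt=quad(T["image"],(150,140,280,240)); qs=quad(S["image"],(305,120,410,195))
for q in(qt,):
  for u in q:
    p0=plane(T,u,.005)[0]; i=np.argmin(np.linalg.norm(proj(S,p0)-qs,axis=1)); p,g=tri(T,u,S,qs[i]); print("tray",u.round(1),qs[i].round(1),p.round(4),"gap",g.round(4))
# cutter end midpoints (from boxes, blade end, handle end)
ends=dict(blade=((377.1,227.0),(274.1,252.)),handle=((445.2,211.7),(260.2,317.1)))
for k,(a,b) in ends.items(): print(k,*tri(T,a,S,b))
m=tri(T,(411.2,219.4),S,(267.2,284.5)); print("mid",m)
# depth checks
for c,n in((T,"top"),(S,"side")):
    for k,P in dict(cut=(.478,-.254,.012),table1=(.53,-.22,0),table2=(.43,-.08,0),tray=(.551,.184,.005),slider=(.487,-.29,.013)).items():
        u=proj(c,P)[0].round().astype(int); z=[depth(c,(u[0]+i,u[1]+j))[0,2] for i in(-1,0,1) for j in(-1,0,1)]; print(n,k,u,np.median(z).round(4))
```

```text
tray [261. 175.] [363. 183.] [0.5809 0.0718 0.0189] gap 0.0014
tray [246. 228.] [321. 164.] [0.4683 0.1043 0.0206] gap 0.008
tray [160. 206.] [356. 131.] [0.5148 0.2937 0.0056] gap 0.0073
tray [179. 155.] [396. 147.] [0.6284 0.2554 0.0072] gap 0.0083
blade [ 0.46256699 -0.17843725  0.00669593] 0.0015903685841570144
handle [ 0.4933489  -0.32737294  0.00214578] 0.002418817354712722
mid (array([ 4.77898195e-01, -2.53682283e-01,  6.79625417e-05]), np.float64(0.003010721205737595))
top cut [413 219] 0.0085
top table1 [395 197] 0.0028
top table2 [332 244] 0.0027
top tray [211 190] 0.0048
top slider [429 215] 0.0049
side cut [268 280] 0.0042
side table1 [300 278] 0.0004
side table2 [277 218] 0.0016
side tray [361 157] 0.0049
side slider [265 296] 0.0043
```

```bash
cat >> h.py <<'E'
def rot(psi):
    x=np.array([np.cos(psi),np.sin(psi),0]); z=np.array([0,0,-1.]); return R.from_matrix(np.c_[x,np.cross(z,x),z]).as_rotvec()
PG=np.radians(-78.3); PP=np.radians(74.7)
E
python3 - <<'E'
from h import *
from cell import manip, jaws, capture
def st(t): s=manip.state(); print(t,round(s["clock"],2),np.round(s["tool_pos"],4),"j",np.round(s["joint_pos"],2),"F",np.round(s["contact_force"],1),"w",round(s["gripper_width"],4),"g",s["grasp_force"])
g=[.478,-.253]
for p,psi in((g,PG),([.551,.184],PP)):
    for z in(.15,.005): print(p,z,manip.inverse_kinematics([*p,z],rot(psi)))
q=manip.inverse_kinematics([*g,.12],rot(PG))
if q is not None and q[5]>2:
    manip.set_joints(q); jaws.set_gripper(.055,25); st("above")
    c=capture("side"); cv2.imwrite("pics/s1.png",c["image"][120:400,140:460])
E
```

```text
[0.478, -0.253] 0.15 [-5.32860054e-01  8.50371409e-02  1.98373809e+00 -4.44089210e-16
  1.07281742e+00  2.40452908e+00]
[0.478, -0.253] 0.005 [-5.32860054e-01  2.74653098e-01  2.07650146e+00 -4.44089210e-16
  7.90438097e-01  2.40452908e+00]
[0.551, 0.184] 0.15 [ 2.79418037e-01  1.59095592e-01  1.90041097e+00 -4.44089210e-16
  1.08208609e+00  5.46453413e-01]
[0.551, 0.184] 0.005 [ 2.79418037e-01  3.37546361e-01  1.98971884e+00 -4.44089210e-16
  8.14327450e-01  5.46453413e-01]
above 2.84 [ 0.478 -0.253  0.12 ] j [-0.53  0.12  2.01  0.    1.01  2.4 ] F [ 0.  -0.6 -0.4] w 0.055 g 0.0
```

```bash
cat >> h.py <<'E'
def st(t):
    from cell import manip, jaws, capture
    s=manip.state(); print(t,round(s["clock"],2),np.round(s["tool_pos"],4),"F",np.round(s["contact_force"],1),"w",round(s["gripper_width"],4),"g",np.round(s["grasp_force"],1)); return s
E
python3 - <<'E'
from h import *
from cell import manip, jaws, capture
g=[.478,-.253]
manip.move_linear([*g,.025],rate=.12)
manip.move_linear([*g,.003],rate=.03); st("down")
jaws.set_gripper(.0,25); st("grip")
manip.move_linear([*g,.12],rate=.1); st("up")
for n in("side","top"):
    c=capture(n); np.savez(n+"1.npz",**c)
cv2.imwrite("pics/s2.png",cv2.resize(np.load("side1.npz")["image"][150:350,180:440],None,fx=2,fy=2))
E
```

```text
down 4.72 [ 0.4781 -0.2531  0.003 ] F [-0.2 -0.5 -0.1] w 0.055 g 0.0
grip 5.28 [ 0.4781 -0.253   0.0031] F [-0.6  0.2  1.1] w 0.0246 g 25.0
up 6.59 [ 0.4774 -0.2527  0.1191] F [ 0.5  0.3 -0.8] w 0.0248 g 25.0
```

View pics/s2.png

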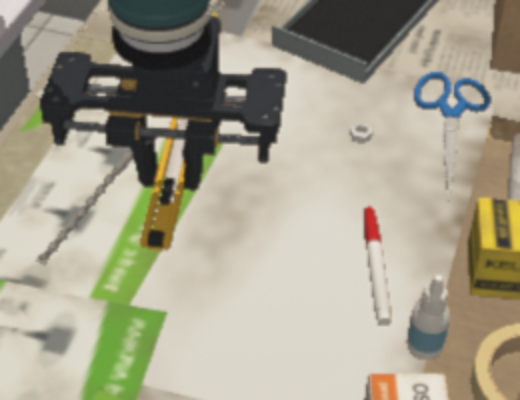

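The cutter is held at its middle with the plug toward the camera, at crop (157,238). The marker and drill bit look untouched. Next I check whether it hangs level.

Run:
```python
from h import *
T,S=load("top1.npz"),load("side1.npz")
def pts(c,r):
    a,b,d,e=r; hsv=cv2.cvtColor(c["image"],cv2.COLOR_BGR2HSV); w=np.zeros(hsv.shape[:2],bool); w[b:e,a:d]=1
    uv=np.argwhere(w&(hsv[...,0]>10)&(hsv[...,0]<32)&(hsv[...,1]>120)&(hsv[...,2]>70))[:,::-1]
    D=depth(c,uv); return uv,D
e=np.array([-.0308,.149]);e/=np.linalg.norm(e)
for n,c,r in(("side",S,(235,195,290,285)),("top",T,(370,190,470,240))):
    uv,D=pts(c,r); ok=(D[:,2]>.07)&(D[:,2]<.17); D=D[ok]; t=(D[:,:2]-[.478,-.253])@e
    print(n,ok.sum(),"t range",t.min().round(3),t.max().round(3),"z fit slope,z0",np.polyfit(t,D[:,2],1).round(4))
    d=D[:,:2]@np.array([-e[1],e[0]]); print(" yaw resid",np.polyfit(t,d,1).round(4))
print("expect level handle top in side px",proj(S,[.4933,-.3274,.130]))
```

```text
side 497 t range -0.078 0.068 z fit slope,z0 [0.0403 0.1262]
 yaw resid [ 0.0686 -0.4136]
top 39 t range 0.016 0.076 z fit slope,z0 [0.0155 0.127 ]
 yaw resid [-0.2934 -0.4027]
expect level handle top in side px [[256.74100797 269.33971773]]
```

Run:
```python
from h import *
from cell import manip, jaws, capture
p=[.551,.184]
q=manip.inverse_kinematics([*p,.12],rot(PP)); print(q)
if abs(q[5]-.546)<.1:
    manip.set_joints(q); st("over")
    manip.move_linear([*p,.05],rate=.1)
    f0=st("mid")["contact_force"][2]
    manip.move_linear([*p,.014],rate=.04)
    for z in np.arange(.012,.0065,-.001):
        manip.move_linear([*p,z],rate=.02); s=st("z")
        if abs(s["contact_force"][2]-f0)>2.5: break
    c=capture("side"); cv2.imwrite("pics/s3.png",cv2.resize(c["image"][60:240,260:480],None,fx=3,fy=3))
```

```text
[ 2.79418037e-01  1.89967617e-01  1.92498044e+00 -4.44089210e-16
  1.02664460e+00  5.46453413e-01]
over 8.32 [0.5511 0.1834 0.1199] F [ 0.1  0.3 -1. ] w 0.0247 g 25.0
mid 9.17 [0.5515 0.1841 0.0504] F [ 0.6 -0.3 -0.9] w 0.0246 g 25.0
z 10.47 [0.551 0.184 0.012] F [ 0.5  0.  -0.4] w 0.0249 g 25.0
z 10.72 [0.551 0.184 0.011] F [-0.8 -0.4 -1.2] w 0.0245 g 25.0
z 10.97 [0.5509 0.184  0.0099] F [ 0.8 -0.2 -1.6] w 0.0243 g 25.0
z 11.22 [0.5509 0.184  0.0089] F [ 0.6 -0.1 -0.7] w 0.0242 g 25.0
z 11.47 [0.5512 0.1841 0.0081] F [ 0.1 -0.4 -0. ] w 0.0245 g 25.0
z 11.72 [0.5512 0.1841 0.0081] F [-2.7 -1.4  6.3] w 0.0247 g 25.0
```

View pics/s3.png

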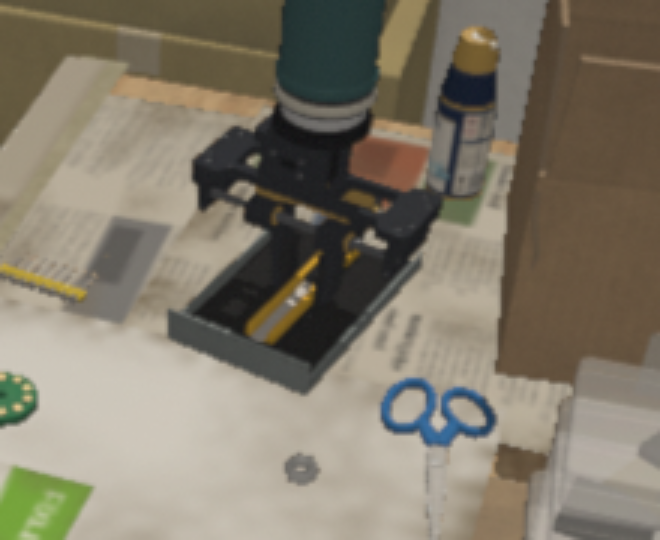

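The cutter touches the tray floor with a contact force of about 6 N. Its blade tip, at crop (262,335), points to the high wall. Now I release it.

Run:
```python
from h import *
from cell import manip, jaws, capture
p=[.551,.184]
jaws.set_gripper(.05); st("open")
manip.move_linear([*p,.05],rate=.06); manip.move_linear([*p,.15],rate=.15)
q=manip.inverse_kinematics([.45,-.1,.25],rot(PP)); manip.set_joints(q); st("away"); manip.dwell(.3)
ims=[]
for n in("top","side"):
    c=capture(n); np.savez(n+"2.npz",**c)
T,S=load("top2.npz"),load("side2.npz")
e=np.array([np.cos(PP),np.sin(PP)])
for n,c,r in(("top",T,(165,150,262,230)),("side",S,(310,115,405,195))):
    a,b,d,f=r; hsv=cv2.cvtColor(c["image"],cv2.COLOR_BGR2HSV); w=np.zeros(hsv.shape[:2],bool); w[b:f,a:d]=1
    m=w&(hsv[...,0]>12)&(hsv[...,0]<32)&(hsv[...,1]>130)&(hsv[...,2]>80); m=big(cv2.morphologyEx(m.astype(np.uint8),cv2.MORPH_CLOSE,np.ones((7,7)))>0)
    uv=np.argwhere(m)[:,::-1].astype(np.float32); P=plane(c,cv2.boxPoints(cv2.minAreaRect(uv)),.017); o=P.mean(0)[:2]-p
    E=P-np.roll(P,1,0); l=E[np.argmax(np.linalg.norm(E,axis=1))]
    print(n,"tray y,x off",(o@e).round(4),(o@[e[1],-e[0]]).round(4),"len",np.linalg.norm(l).round(3),"angle",np.degrees(np.arctan2(l[1],l[0])).round(1)%180,"z",np.median(depth(c,uv)[:,2]).round(4))
a=cv2.resize(T["image"][120:300,150:470],(640,360)); b=cv2.resize(S["image"][100:220,290:430],(280,240))
H=np.zeros((600,640,3),np.uint8);H[:360]=a;H[360:,:280]=b;cv2.imwrite("pics/f.png",H)
# marker/bit displacement
for n in("top","side"):
    A,B=load(n+"0.npz")["image"],load(n+"2.npz")["image"]
    for k,P in dict(marker=(.655,-.2,.01),bit=(.37,-.2,.005)).items():
        u=proj(T if n=="top" else S,P)[0].astype(int); s=np.s_[u[1]-30:u[1]+30,u[0]-45:u[0]+45]; print(n,k,u,"diff",cv2.absdiff(A[s],B[s]).mean().round(2))
```

```text
open 12.32 [0.5509 0.184  0.0068] F [1.4 0.2 0.1] w 0.05 g 0.0
away 15.21 [ 0.4501 -0.0994  0.2493] F [-0.  -0.5  0. ] w 0.0499 g 0.0
top tray y,x off 0.0026 -0.0003 len 0.154 angle 74.5 z 0.014
side tray y,x off -0.0061 0.0035 len 0.165 angle 74.6 z 0.0132
top marker [384 140] diff 49.05
top bit [388 270] diff 36.08
side marker [367 283] diff 2.31
side bit [226 249] diff 3.16
```

View pics/f.png

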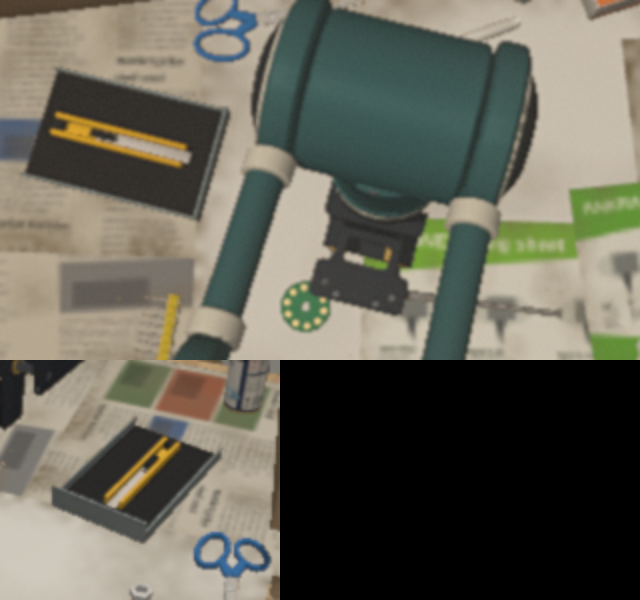

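The cutter lies centred and flat, slider up. Its plug end, at about (60,125), is toward the open left end, and its blade is toward the wall. In the top view the arm hides the marker and drill bit; the side view shows neither has moved.

```bash
python3 -c "
from cell import manip, jaws, capture
print(manip.close_job())"
```

```text
the job is handed in; nothing more can be done
None
```

I handed the job in at about 15 s: the cutter lies flat in the middle of the tray, slider up and handle to the open end, with the marker and drill bit unmoved in the side view; no verdict came back.

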